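# Seat an amber clip in the pull-test stand and proof-pull it

### The job

Take the amber clip out of its grey nest and press it down into the socket of the blue pull-test stand until it snaps fully home. Then, still on the stand, pull the clip straight up with smoothly rising force to about 15 newtons, hold that pull for about a second to prove that the clip holds, and never pull harder than 20 newtons. Ease off, let go and leave the clip seated upright in the socket, without disturbing the other things on the bench.

Things in the scene. Friction and masses are not known exactly. Their poses are not given: they have to be found in the camera images.
- clip_tab (a point): Centre of the flat upright tab by which to grasp the translucent amber push-in clip (77 mm tall, 30 g, upright in the nest): tab 12 mm thick along the point's x, 24 mm wide along y, 40 mm tall. The point is 57 mm above the clip's tip, 20 mm above the top of the flange below the tab and 20 mm below the tab's top. z is up along the clip.
- clip_tip (a point): Bottom point of the clip (same axes). From it upwards: round barb, 4 mm wide at the tip, 14 mm wide at 9 to 11 mm up, with a flat shoulder on top; 7 mm neck; 15 mm collar; round flange 24 mm wide, 3 mm thick, underside 34 mm up; then the tab. In the nest the tip is 6 mm above the bench.
- nest: Grey plastic block 56 x 56 x 40 mm tall, fixed to the bench, with a 20 mm round hole in its top in which the clip hangs by its flange. The origin is the centre of its underside.
- socket_mouth (a point): Centre of the round mouth, 17 mm wide, in the top face of the pull-test stand's steel socket block (60 x 60 x 41 mm); 63 mm above the bench, z up. Inside, two spring jaws let the barb past (3 to 10 N of push) and snap over its shoulder; the clip goes on down to a solid stop, with its tip 33 mm below the mouth: fully home. It may enter at any yaw.
- socket (a joint): Lift of the socket block on its stiff pull spring (m): 0 at rest on a solid stop; it rises 1 mm per 9 N of upward pull on the clip, counted from 0 N (15 N is 1.67 mm, 20 N is 2.2 mm); it does not give downwards.
- parts_box: Grey steel parts box 150 x 200 x 91 mm with a closed hinged lid and a toggle catch, fixed. Origin at the centre of its underside. Bystander.
- bung_center (a point): White HDPE drum bung, 68 mm across, 36 mm tall, centre. Bystander, loose.
- scraper_center (a point): Steel hook scraper with a cork handle (22 mm thick), 170 mm long, lying along its x; the point is in the handle, 11 mm up. Bystander, loose.
- vise_center (a point): Nickel-plated pin vise, 103 mm long, 16 mm thick, lying along its x; centre. Bystander, loose.
- stand: Blue base, 96 x 96 x 22 mm, fixed to the bench, under the socket block; origin at the centre of its underside. The height of the jaws in the block is unknown and differs from start to start: a clip at the stop can be lifted freely by 1 to 12 mm before the jaws catch its shoulder and take the pull; from there it cannot come out.
Things that resemble listed ones, but are neither listed nor needed, are in the scene too. What is shaped like the part that bears clip_tab but black or red is not meant.

How it is judged (in metres and radians):
On the way, in this order (a step that is already met when the one before it is completed fails the run):
1. the clip is pressed fully home in the socket, past the jaws and down to the stop (z of clip_tip in the frame of socket_mouth below -0.0318 m and horizontal distance between clip_tip and socket_mouth below 0.004 m and value of joint socket below 0.0005 m), for 0.1 s.
2. the clip, held in the fingers, carries an upward pull of at least 12.6 N for half a second (value of joint socket above 0.0014 m and z of clip_tip in the frame of socket_mouth below -0.0195 m and contact force between the fingers and clip above 3 N), for 0.5 s.
At the end, for the whole second after the job is handed in: the clip sits in the socket with its tip at least 20.5 mm below the mouth and within 4 mm of its axis, upright within 0.2 rad, at rest and released, and the socket block is back down within 0.5 mm (z of clip_tip in the frame of socket_mouth below -0.0205 m and horizontal distance between clip_tip and socket_mouth below 0.004 m and angle between clip_tab's own z axis and vertical below 0.2 rad and value of joint socket below 0.0005 m and contact force between the fingers and clip below 0.1 N and linear speed of clip below 0.02 m/s); the robot touches nothing.
It fails at once if the clip is pulled harder than 20 N (socket block lifted more than 2.22 mm) (value of joint socket above 0.00222 m).
It fails at once if the pull is jerked: the socket block rises faster than 40 mm/s (360 N/s) (velocity of joint socket above 0.04 m/s and value of joint socket above 0.0005 m).
It fails at once if a bystander is disturbed (moved more than 15 mm) (distance of any of bung_center, scraper_center, vise_center from where it was at the start of the episode above 0.015 m).
It also fails if it takes over 61 s, if anything falls off the work surface, if the arm or the gripper's body presses on something with over 40 N, if the wrist force passes 120 N, or if a joint passes its speed limit or range.

### The arm

A 6-joint arm with a two-finger parallel gripper is mounted at the origin on the work surface. World frame = base frame: x ahead of the robot, y to its left, z up, the work surface at z = 0. Lengths are in m, angles in degrees, forces in N, time in s.
With the tool pointing down it reaches from about 0.375 to 0.9 m from the base axis. Payload 3.1 kg.
Tool frame: the origin (TCP) lies on the front face of the gripper's body, between the roots of the fingers; the fingertips stand 70 mm ahead of it and the grasp point (between the pads) lies 51 mm ahead of it (bot.tip_extent is the distance from the TCP to the fingertips, in m); z points along the fingers, x is the direction in which the jaws open and shut, and the axes are right-handed (so a half turn about z gives the same grasp; the last joint's range is limited). The gripper opens to 87 mm and grips with 3 to 60 N. Pads are 19 mm wide; open, the fingers measure 117 mm over their backs; the gripper's body (75 mm by 190 mm) begins 51 mm behind the grasp point.
Start: joints at [62.653, 30.224, 82.088, -0, 67.689, -10.227], TCP at [0.184, 0.597, 0.292] pointing down, gripper open.
Joint ranges: [-176.69, 176.69], [-43.24, 126.21], [12.49, 139.97], [-82, 262], [0, 151.66], [-163.58, 163.58]. Speed limits (degrees/s): [159.86, 159.86, 180, 180, 180, 180].

### API

Orientations are given as a 3x3 rotation matrix whose columns are the frame's x, y, z axes.
In Python, from rig import bot, viewer, ticket gives the robot as it stands. The module is installed in compiled form; this text tells all that it offers.
- The arm moves only by the tool arm_command, never from a script. Its argument "targets" is a list of rows, each an object with "rot": the turn, a rotation vector about the tool's x, y, z in degrees, a list of three; "offset": the shift along the tool's x, y, z in cm, a list of three; "gripper": the closure, from 0 (fully open) to 1 (shut). A call has 1 to 8 rows; each row is the pose to reach, as a shift and turn from the pose commanded when the call began, along the tool's axes at that moment; what a row does not reach only later rows make up. A row lasts 1/10 s, in which the tool goes at most 50 mm and 8.59 degrees, less where a joint would pass 70% of its speed; a pose out of reach is approached as far as the arm can. A call with a gripper value outside its range is refused whole. The fingers move at their own pace and stop on an object; the grip force is fixed at half the most. Time passes only in rows, so rows that repeat a pose let the fingers close. It gives the time, the measured TCP pose, the force and the opening at its end, in the units of the state.
- bot.read_state(): the state, without advancing time (a new reading comes with each control period).
- viewer.capture(name): name is "scene" or "side" or "wrist"; returns a dict with "frame" (420x560x3 uint8, red, green, blue), "fx", "fy", "cx", "cy" (pixels), "view" (4x4, takes a point from world to camera coordinates). Camera axes: x right, y down, z forward; pixel columns grow to the right and rows downward; lengths in m; the calibration is good to about 2 mm. A picture is of the moment at which its call begins. There is no depth.
- ticket.hand_in(): hands the job in, once; it reports no verdict.
The state is a dict: "time_s": time; "joint_positions": joint angles; "qvel": joint speeds; "tau": joint torques, N m; "position": TCP position; "tcp_rot": TCP orientation; "force": force on the tool from outside, world axes, zero at the start; "moment": the same for the moment, N m; "opening": opening from 0.0 (shut) to 1.0 (fully open).
Only numpy, scipy, OpenCV 4.12 (cv2) and the standard library are available. Lean on these libraries where they do the work, as an engineer would, in place of code of your own. Each camera call takes 0.05 s, during which the arm holds its last target. There are 200 camera calls.

## Working session

There is one attempt and no reset: what is moved stays moved. The work goes in short steps, Python scripts to look and compute and a tool call to move; the robot and the scene stay as the last step left them, time stands still between calls to the robot, and variables do not carry over. Pictures are saved under pics/ and viewed, about 8 in all and at most 12, crops included, and the job is handed in when it is done.

Besides the shell and the picture viewer there is one more tool, called after "Request:" in YAML: its name, and indented under it one key for each argument. arm_command: Moves the arm, as the interface text tells. Its arguments: {"type":"object","properties":{"targets":{"type":"array"}},"required":["targets"]}

```bash
mkdir -p pics && cat > h.py <<'E'
import numpy as np, cv2
from rig import bot, viewer, ticket
def cap(n, f=None):
    c=viewer.capture(n)
    if f: cv2.imwrite('pics/'+f, c['frame'][:,:,::-1])
    return c
def ray(c,u,v):
    V=np.array(c['view']);R=V[:3,:3];t=V[:3,3]
    d=R.T@np.array([(u-c['cx'])/c['fx'],(v-c['cy'])/c['fy'],1]);return -R.T@t,d/np.linalg.norm(d)
def onz(c,u,v,z):
    o,d=ray(c,u,v);return o+d*(z-o[2])/d[2]
def tri(*obs):
    A=np.zeros((3,3));b=np.zeros(3);L=[]
    for c,u,v in obs:
        o,d=ray(c,u,v);P=np.eye(3)-np.outer(d,d);A+=P;b+=P@o;L.append((P,o))
    x=np.linalg.solve(A,b);return x,[float(np.linalg.norm(P@(x-o))) for P,o in L]
def proj(c,p):
    V=np.array(c['view']);q=V[:3,:3]@p+V[:3,3];return c['fx']*q[0]/q[2]+c['cx'],c['fy']*q[1]/q[2]+c['cy']
E
python3 - <<'E'
from h import *
import pickle
cs={n:cap(n) for n in('scene','side','wrist')}
pickle.dump(cs,open('c0.pkl','wb'))
a=np.hstack([cs['scene']['frame'],cs['side']['frame']])
cv2.imwrite('pics/scene.png',cs['scene']['frame'][:,:,::-1])
cv2.imwrite('pics/side.png',cs['side']['frame'][:,:,::-1])
for n,c in cs.items(): print(n,c['fx'],c['cx'],c['cy'],(-np.array(c['view'])[:3,:3].T@np.array(c['view'])[:3,3]).round(3),np.array(c['view'])[2,:3].round(2))
s=bot.read_state();print(s['position'],np.round(s['tcp_rot'],3),s['force'],s['opening'],s['time_s'])
E
```

```text
scene 435.30911669055314 280.07839207032515 217.37426525993027 [1.226 0.394 0.64 ] [-0.67 -0.46 -0.58]
side 379.7044444940348 277.1283894039575 210.98562432010073 [ 0.225 -0.504  0.608] [ 0.45  0.58 -0.68]
wrist 301.0748489224177 270.2055893725923 210.87881636931593 [0.119 0.617 0.383] [ 0.23 -0.07 -0.97]
[0.18373101 0.5969181  0.29150868] [[ 0.294  0.956 -0.001]
 [ 0.956 -0.294 -0.001]
 [-0.002 -0.    -1.   ]] [-0.00685461 -0.41051409  0.47619787] 0.9981050583053257 0.15
```

View pics/scene.png

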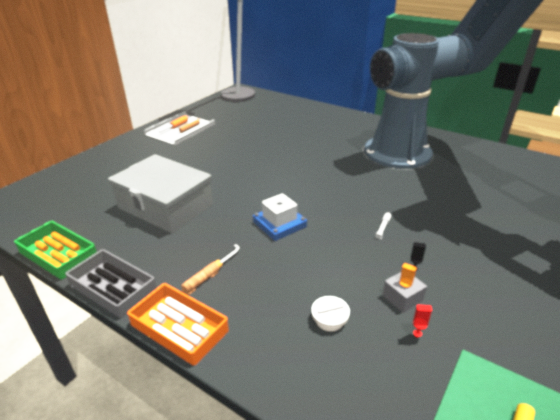

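View pics/side.png

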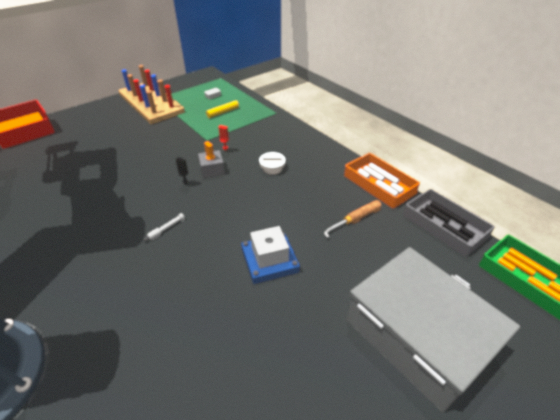

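Scene view: the amber clip stands in the grey nest at (407,275), with a black lookalike at (417,252) and a red one at (422,318). The blue stand is at (280,213), with its mouth near (280,203). In the side view the amber clip is at (208,148), black at (182,168), red at (223,136) and the mouth at (268,241). The amber one in the nest fits the description. Next I'll measure it and confirm with a crop.

```bash
python3 - <<'E'
from h import *
import pickle
cs=pickle.load(open('c0.pkl','rb'))
def blob(c,box,fn):
    x0,y0,x1,y1=box; f=c['frame'][y0:y1,x0:x1]; h=cv2.cvtColor(f,cv2.COLOR_RGB2HSV)
    m=fn(h).astype(np.uint8); n,l,s,ce=cv2.connectedComponentsWithStats(m)
    k=1+np.argmax(s[1:,4]); return ce[k]+[x0,y0],s[k]+np.array([x0,y0,0,0,0])
S,D=cs['scene'],cs['side']
amb=lambda h:(h[...,0]>7)&(h[...,0]<25)&(h[...,1]>150)&(h[...,2]>100)
a,sa=blob(S,(390,255,430,300),amb);b,sb=blob(D,(195,135,220,162),amb)
print('amber',a,sa,b,sb,tri((S,*a),(D,*b)))
# mouth: dark blob inside the white block
def hole(c,box):
    x0,y0,x1,y1=box;g=cv2.cvtColor(c['frame'][y0:y1,x0:x1],cv2.COLOR_RGB2GRAY).astype(float)
    w=np.clip(np.median(g)-25-g,0,None);Y,X=np.mgrid[y0:y1,x0:x1];print(g.min(),np.median(g));return (w*X).sum()/w.sum(),(w*Y).sum()/w.sum()
p=hole(S,(273,199,288,208));q=hole(D,(260,235,277,246));print('mouth',p,q,tri((S,*p),(D,*q)),onz(S,*p,.063),onz(D,*q,.063))
W=cs['wrist']
def crop(c,x0,y0,w,h,s):return cv2.resize(c['frame'][y0:y0+h,x0:x0+w,::-1],(w*s,h*s),interpolation=cv2.INTER_CUBIC)
r1=np.hstack([crop(S,370,240,80,100,4)[:300*1,:],crop(D,160,115,80,75,4)])
r2=cv2.resize(W['frame'][:,:,::-1],(400,300)); r3=crop(S,245,185,80,75,4)[:, :240]
cv2.imwrite('pics/crop1.png',np.vstack([r1,np.hstack([r2,r3])]))
for k,uv in dict(bungS=(330,313),scrS=(205,275),viseS=(384,226),blackS=(417,262),redS=(419,335),boxS=(160,180)).items(): print(k,onz(S,*uv,.02 if 'box' not in k else .09).round(3))
E
```

```text
amber [407.25954198 274.91603053] [400 263  17  24 262] [208.67692308 149.80769231] [204 141  10  19 130] (array([0.58964285, 0.24743476, 0.06308892]), [0.0006980082048996045, 0.0006980082048996519])
173.0 255.0
120.0 240.0
mouth (np.float64(279.1213114754098), np.float64(203.04590163934427)) (np.float64(268.6867712102935), np.float64(239.7828709288299)) (array([ 0.52105795, -0.09549217,  0.06277946]), [5.01548604561924e-05, 5.015486045607e-05]) [ 0.52137216 -0.09533373  0.063     ] [ 0.52091016 -0.09561382  0.063     ]
bungS [0.72  0.154 0.02 ]
scrS [ 0.772 -0.11   0.02 ]
viseS [0.413 0.13  0.02 ]
blackS [0.494 0.239 0.02 ]
redS [0.678 0.309 0.02 ]
boxS [ 0.631 -0.375  0.09 ]
```

View pics/crop1.png

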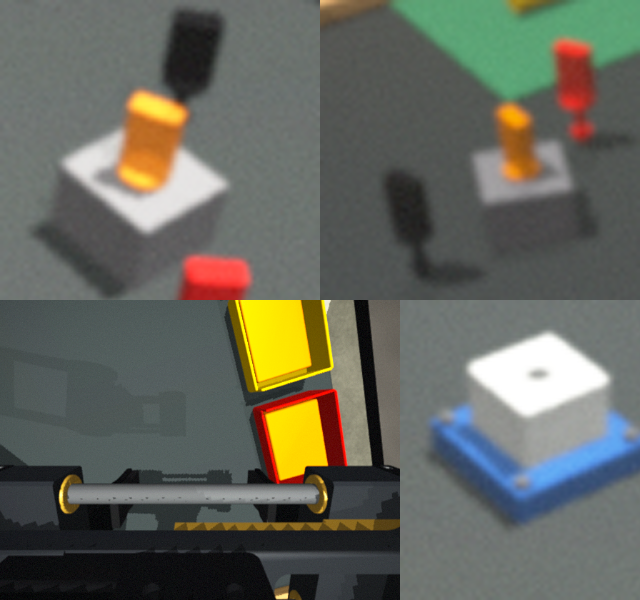

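Confirmed: the amber clip is in the grey nest. The black and red ones stand free beside it. The measured tab height of 63 mm and mouth height of 62.8 mm both match the text. Now I'll get the tab yaw and the approach move.

```bash
cat >> h.py <<'E'
from scipy.spatial.transform import Rotation as Ro
def move_to(p,yaw,s=None):
    "offset cm and rotvec deg in tool axes to a tool-down pose with tool x at world yaw (deg, mod 180)"
    s=s or bot.read_state();R=np.array(s['tcp_rot']);best=None
    for k in(0,180):
        y=np.radians(yaw+k);x=np.array([np.cos(y),np.sin(y),0]);z=np.array([0,0,-1.]);T=np.c_[x,np.cross(z,x),z]
        r=Ro.from_matrix(R.T@T).as_rotvec(degrees=True)
        if best is None or np.linalg.norm(r)<np.linalg.norm(best): best=r
    print('offset',(R.T@(np.array(p)-s['position'])*100).round(2),'rot',best.round(2))
E
python3 - <<'E'
from h import *
import pickle
cs=pickle.load(open('c0.pkl','rb'));S,D=cs['scene'],cs['side']
for (a,b) in [((402,267),(415.5,270.5)),((403.2,263.7),(416.5,266.5))]:
    A=onz(S,*a,.083);B=onz(S,*b,.083);d=B-A;print(A.round(3),B.round(3),np.linalg.norm(d),np.degrees(np.arctan2(d[1],d[0])))
A=onz(D,160+183/4,115+5,.083)
y=np.degrees(np.arctan2(d[1],d[0]))-90;print('jaw yaw',y)
move_to([.59,.247,.26],y)
E
```

```text
[0.597 0.236 0.083] [0.593 0.261 0.083] 0.024880195470074244 100.73748698466608
[0.587 0.235 0.083] [0.581 0.258 0.083] 0.024497412145647615 104.77697679070518
jaw yaw 14.776976790705177
offset [-21.48  49.13   3.17] rot [3.00e-02 9.00e-02 5.81e+01]
```

Request:
arm_command:
  targets:
    - {"offset": [-2.2,4.5,0.3],"rot": [0,0,6],"gripper": 0}
    - {"offset": [-4.2,9,0.6],"rot": [0,0,13],"gripper": 0}
    - {"offset": [-6.2,13.5,0.9],"rot": [0,0,20],"gripper": 0}
    - {"offset": [-8.2,18,1.2],"rot": [0,0,27],"gripper": 0}
    - {"offset": [-10.2,22.5,1.5],"rot": [0,0,34],"gripper": 0}
    - {"offset": [-12.2,27,1.8],"rot": [0,0,41],"gripper": 0}
    - {"offset": [-14.2,31.5,2.1],"rot": [0,0,48],"gripper": 0}
    - {"offset": [-16.2,36,2.4],"rot": [0,0,55],"gripper": 0}

```text
time_s: 0.95
position: [0.4815, 0.3349, 0.2679]
tcp_rot: [[0.953, 0.302, -0.0], [0.302, -0.953, -0.0], [-0.0, -0.0, -1.0]]
force: [0.6, 0.4, 0.4]
opening: 0.995
```

```bash
python3 -c "
from h import *
move_to([.59,.247,.26],12)"
```

```text
offset [ 7.69 11.66  0.79] rot [-0.    0.02  5.58]
```

Request:
arm_command:
  targets:
    - {"offset": [2.6,3.9,0.3],"rot": [0,0,2],"gripper": 0}
    - {"offset": [5.2,7.8,0.6],"rot": [0,0,4],"gripper": 0}
    - {"offset": [7.7,11.7,0.8],"rot": [0,0,5.6],"gripper": 0}
    - {"offset": [7.7,11.7,0.8],"rot": [0,0,5.6],"gripper": 0}
    - {"offset": [7.7,11.7,0.8],"rot": [0,0,5.6],"gripper": 0}

```text
time_s: 1.45
position: [0.5899, 0.2476, 0.2595]
tcp_rot: [[0.978, 0.21, -0.002], [0.21, -0.978, 0.0], [-0.002, -0.0, -1.0]]
force: [0.1, 0.2, 0.5]
opening: 1.0
```

```bash
python3 - <<'E'
from h import *
import pickle
c=cap('wrist','w1.png');s=bot.read_state();pickle.dump((c,s),open('w1.pkl','wb'))
print(s['position'],s['force'],proj(c,np.array([.59,.247,.083])),proj(c,np.array([.59,.247,.04])))
E
```

```text
[0.5889146  0.24861407 0.25962911] [-0.9393631  -0.28520104 -0.14233296] (np.float64(271.2091348776485), np.float64(210.68625272789845)) (np.float64(271.11654434874794), np.float64(200.75824790141473))
```

View pics/w1.png

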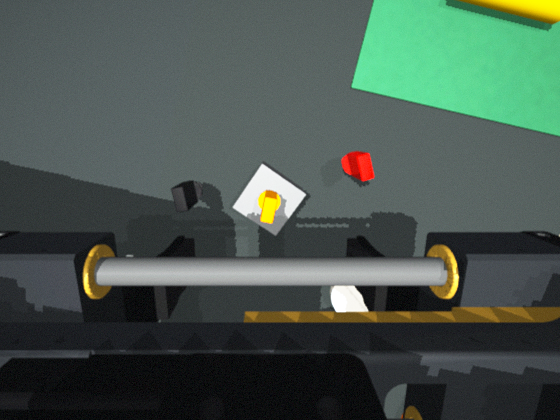

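Wrist view: the nest is at (270,198) and the amber tab at (269,207), with black at (185,195) and red at (358,165), both clear of the fingers' path. Now to measure the tab's yaw and centre from this view.

```bash
python3 - <<'E'
from h import *
import pickle
c,s=pickle.load(open('w1.pkl','rb'))
f=c['frame'][180:235,240:300]
cv2.imwrite('pics/w1c.png',cv2.resize(f[:,:,::-1],None,fx=10,fy=10,interpolation=cv2.INTER_NEAREST))
h=cv2.cvtColor(f,cv2.COLOR_RGB2HSV);m=((h[...,0]>7)&(h[...,0]<35)&(h[...,1]>120)).astype(np.uint8)
for r in range(0,55):
    x=np.flatnonzero(m[r]); 
    if len(x): print(r+180,x.min()+240,x.max()+240)
cn,_=cv2.findContours(m,0,1);k=max(cn,key=cv2.contourArea);print(cv2.minAreaRect(k))
E
```

```text
190 266 269
191 264 272
192 263 275
193 261 276
194 260 277
195 260 278
196 259 279
197 259 279
198 258 279
199 258 280
200 258 280
201 258 280
202 258 280
203 258 280
204 258 279
205 259 279
206 260 278
207 260 278
208 261 277
209 262 276
210 262 275
211 262 275
212 261 274
213 261 274
214 261 274
215 261 274
216 261 273
217 260 273
218 260 273
219 260 273
220 260 273
221 261 272
222 263 272
223 268 271
((26.711538314819336, 26.05769157409668), (22.246667861938477, 32.30934143066406), 22.380136489868164)
```

View pics/w1c.png

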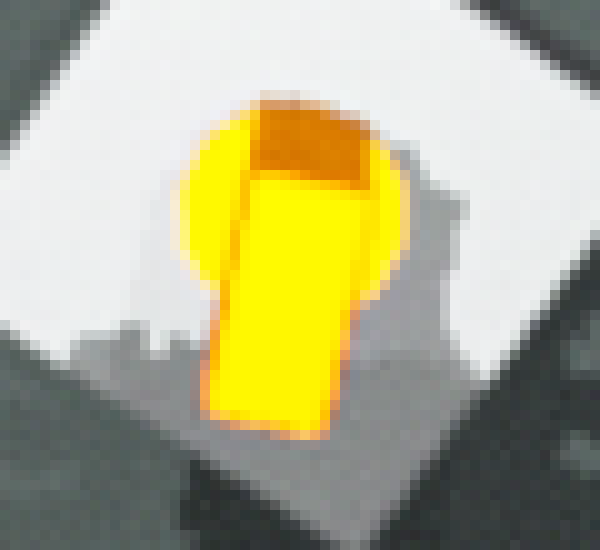

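The crop shows the tab's bright top face, with corners at about (265.3,197), (276.6,198.8), (272.8,223.6) and (260.2,222), and the flange circle centred near (269.3,201).

```bash
python3 - <<'E'
from h import *
import pickle
c,s=pickle.load(open('w1.pkl','rb'))
P=[onz(c,u,v,.083) for u,v in((265.3,197),(276.6,198.8),(272.8,223.6),(260.2,222))]
ctr=np.mean(P,0);l=P[3]-P[0]+P[2]-P[1];w=P[1]-P[0]+P[2]-P[3]
print(ctr,np.linalg.norm(l)/2,np.linalg.norm(w)/2,'yaw w',np.degrees(np.arctan2(w[1],w[0])),'l-90',np.degrees(np.arctan2(l[1],l[0]))+90)
print('flange',onz(c,269.3,201,.043))
cs=pickle.load(open('c0.pkl','rb'));S=cs['scene']
print('two view top', tri((c,268.7,210.3),(S,409.3,267)))
move_to([ctr[0],ctr[1],.114],(np.degrees(np.arctan2(w[1],w[0]))+np.degrees(np.arctan2(l[1],l[0]))+90)/2)
E
```

```text
[0.58770786 0.24670595 0.083     ] 0.0239711635801696 0.0111133935237647 yaw w 3.8176359406224414 l-90 2.2355773216912525
flange [0.58804944 0.2469816  0.043     ]
two view top (array([0.5877376 , 0.24675122, 0.08133791]), [0.0002799122188485416, 0.00027991221884857197])
offset [-0.13  0.17 14.56] rot [-0.02  0.11  9.21]
```

Request:
arm_command:
  targets:
    - {"offset": [-0.13,0.17,1],"rot": [0,0,5],"gripper": 0}
    - {"offset": [-0.13,0.17,4],"rot": [0,0,9.2],"gripper": 0}
    - {"offset": [-0.13,0.17,8],"rot": [0,0,9.2],"gripper": 0}
    - {"offset": [-0.13,0.17,11],"rot": [0,0,9.2],"gripper": 0.4}
    - {"offset": [-0.13,0.17,13.2],"rot": [0,0,9.2],"gripper": 0.5}
    - {"offset": [-0.13,0.17,14.2],"rot": [0,0,9.2],"gripper": 0.6}
    - {"offset": [-0.13,0.17,14.2],"rot": [0,0,9.2],"gripper": 0.6}
    - {"offset": [-0.13,0.17,14.2],"rot": [0,0,9.2],"gripper": 0.6}

```text
time_s: 2.3
position: [0.5887, 0.2477, 0.1192]
tcp_rot: [[0.998, 0.055, 0.001], [0.055, -0.998, 0.0], [0.001, -0.0, -1.0]]
force: [-0.6, 0.1, 0.1]
opening: 0.63
```

```bash
python3 -c "
from h import *
c=cap('wrist','w2.png');s=bot.read_state();print(s['position'],s['force'],s['opening'],s['joint_positions']);move_to([.5877,.2467,.117],3)"
```

```text
[0.58915758 0.24760346 0.11972872] [ 0.06592066 -0.91637637  1.07032839] 0.5793243476264432 [1.27917289e+01 4.38551934e+01 8.70468777e+01 4.58701084e-03
 4.89476229e+01 9.66028507e+00]
offset [-0.15  0.08  0.27] rot [-0.03 -0.15  0.13]
```

View pics/w2.png

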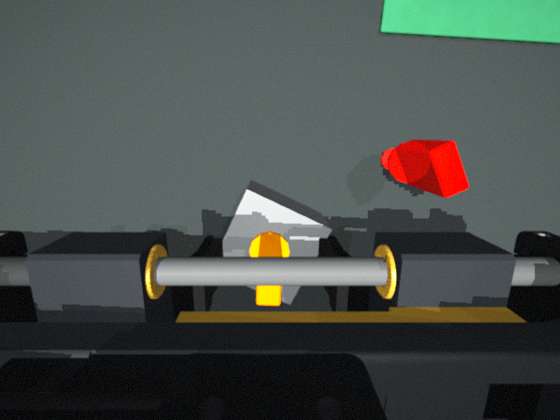

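Wrist view: the tab at (268,268) is square between the fingers. Next I'll lower slightly and close.

Request:
arm_command:
  targets:
    - {"offset": [-0.1,0.05,0.2],"rot": [0,0,0],"gripper": 0.6}
    - {"offset": [-0.1,0.05,0.2],"rot": [0,0,0],"gripper": 0.8}
    - {"offset": [-0.1,0.05,0.2],"rot": [0,0,0],"gripper": 1}
    - {"offset": [-0.1,0.05,0.2],"rot": [0,0,0],"gripper": 1}
    - {"offset": [-0.1,0.05,0.2],"rot": [0,0,0],"gripper": 1}
    - {"offset": [-0.1,0.05,0.2],"rot": [0,0,0],"gripper": 1}
    - {"offset": [-0.1,0.05,0.2],"rot": [0,0,0],"gripper": 1}

```text
time_s: 3.05
position: [0.5878, 0.2463, 0.1165]
tcp_rot: [[0.999, 0.054, 0.0], [0.054, -0.999, -0.0], [0.0, 0.0, -1.0]]
force: [0.2, -0.2, 1.3]
opening: 0.138
```

Request:
arm_command:
  targets:
    - {"offset": [0,0,-0.3],"rot": [0,0,0],"gripper": 1}
    - {"offset": [0,0,-1.3],"rot": [0,0,0],"gripper": 1}
    - {"offset": [0,0,-3],"rot": [0,0,0],"gripper": 1}
    - {"offset": [0,0,-5],"rot": [0,0,0],"gripper": 1}
    - {"offset": [0,0,-7],"rot": [0,0,0],"gripper": 1}
    - {"offset": [0,0,-8.5],"rot": [0,0,0],"gripper": 1}
    - {"offset": [0,0,-9],"rot": [0,0,0],"gripper": 1}
    - {"offset": [0,0,-9],"rot": [0,0,0],"gripper": 1}

```text
time_s: 3.85
position: [0.588, 0.2464, 0.2073]
tcp_rot: [[0.999, 0.054, 0.002], [0.054, -0.999, 0.0], [0.002, -0.0, -1.0]]
force: [-0.0, -0.1, -0.6]
opening: 0.134
```

```bash
python3 -c "
from h import *
c=cap('wrist');s=bot.read_state();print(s['position'],s['force'],s['opening']);move_to([.521,-.0955,.205],3)
import pickle;pickle.dump((c,s),open('w3.pkl','wb'))
S=cap('scene');D=cap('side');pickle.dump((S,D,s),open('c3.pkl','wb'))
"
```

```text
[0.58742569 0.24625084 0.20624225] [-0.40987241  0.55856313 -0.71994242] 0.1353920202848724
offset [-8.47 33.77  0.13] rot [0.   0.01 0.08]
```

Grip opening is 11.7 mm, which matches the tab. Moving it above the stand.

Request:
arm_command:
  targets:
    - {"offset": [-0.5,2,0],"rot": [0,0,0],"gripper": 1}
    - {"offset": [-1.5,6,0],"rot": [0,0,0],"gripper": 1}
    - {"offset": [-2.75,11,0],"rot": [0,0,0],"gripper": 1}
    - {"offset": [-4,16,0],"rot": [0,0,0],"gripper": 1}
    - {"offset": [-5.25,21,0],"rot": [0,0,0],"gripper": 1}
    - {"offset": [-6.5,26,0],"rot": [0,0,0],"gripper": 1}
    - {"offset": [-7.6,30.5,0],"rot": [0,0,0],"gripper": 1}
    - {"offset": [-8.4,33.4,0],"rot": [0,0,0],"gripper": 1}

```text
time_s: 4.8
position: [0.5208, -0.0947, 0.2054]
tcp_rot: [[0.999, 0.052, -0.001], [0.052, -0.999, -0.0], [-0.001, -0.0, -1.0]]
force: [0.2, -0.3, -0.8]
opening: 0.134
```

Request:
arm_command:
  targets:
    - {"offset": [-0.05,0.35,0],"rot": [0,0,0],"gripper": 1}
    - {"offset": [-0.05,0.35,0.8],"rot": [0,0,0],"gripper": 1}
    - {"offset": [-0.05,0.35,1.5],"rot": [0,0,0],"gripper": 1}
    - {"offset": [-0.05,0.35,1.5],"rot": [0,0,0],"gripper": 1}
    - {"offset": [-0.05,0.35,1.5],"rot": [0,0,0],"gripper": 1}

```text
time_s: 5.3
position: [0.5212, -0.0938, 0.1906]
tcp_rot: [[0.998, 0.056, -0.001], [0.056, -0.998, 0.001], [-0.001, -0.001, -1.0]]
force: [0.3, -0.4, -0.2]
opening: 0.136
```

```bash
python3 -c "
from h import *
import pickle
s=bot.read_state();S=cap('scene');D=cap('side');pickle.dump((S,D,s),open('c4.pkl','wb'));print(s['position'],s['force'],s['opening'])
move_to([.521,-.0955,.19],3)
z=.19-.1107
print('tip proj',proj(S,np.array([.521,-.0955,z])),proj(D,np.array([.521,-.0955,z])))
def cr(c,u,v): return cv2.resize(c['frame'][v-40:v+35,u-35:u+30,::-1],(390,450),interpolation=cv2.INTER_CUBIC)
cv2.imwrite('pics/over.png',np.hstack([cr(S,280,200),cr(D,268,236)]))
"
```

```text
[ 0.52123987 -0.09379245  0.19056605] [ 0.2589108  -0.35967356 -0.21832527] 0.13588715531812784
offset [-0.07  0.12  0.12] rot [-0.    0.    0.18]
tip proj (np.float64(279.0664563062767), np.float64(197.19640473520826)) (np.float64(268.51860588307125), np.float64(233.9510404618719))
```

View pics/over.png

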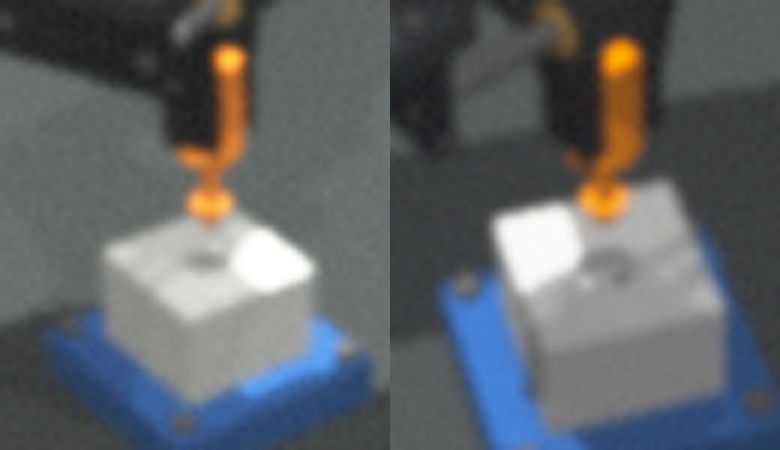

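The clip hangs above the mouth: barb at scene (280,194) and side (269,229), mouth at (279.5,203) and (269.3,240). I'll triangulate the barb against the mouth using these same images, so calibration bias cancels.

```bash
python3 - <<'E'
from h import *
import pickle
S,D,s=pickle.load(open('c4.pkl','rb'))
def barb(c,x0,y0,x1,y1):
    f=c['frame'][y0:y1,x0:x1].astype(float);w=np.clip(f[...,0]-f[...,2]-40,0,None);Y,X=np.mgrid[y0:y1,x0:x1]
    return (w*X).sum()/w.sum(),(w*Y).sum()/w.sum(),w.sum(1).round()
def hole(c,x0,y0,x1,y1):
    g=cv2.cvtColor(c['frame'][y0:y1,x0:x1],cv2.COLOR_RGB2GRAY).astype(float);w=np.clip(np.median(g)-10-g,0,None);Y,X=np.mgrid[y0:y1,x0:x1]
    return (w*X).sum()/w.sum(),(w*Y).sum()/w.sum()
a=barb(S,272,190,288,200);b=barb(D,260,225,278,234);print(a,b)
B=tri((S,*a[:2]),(D,*b[:2]));p=hole(S,274,200,286,206);q=hole(D,263,236,276,245);M=tri((S,*p),(D,*q))
print('barb',B,'mouth',p,q,M,'need',(M[0]-B[0])*1000)
E
```

```text
(np.float64(279.5061911837543), np.float64(193.15601783060922), array([258., 385., 724., 926., 876., 610., 234.,  25.,   0.,   0.])) (np.float64(268.1204611942867), np.float64(228.53364309069008), array([ 323.,  487.,  861., 1120., 1170., 1009.,  647.,  194.,    0.]))
barb (array([ 0.52198298, -0.09338829,  0.09183451]), [1.0948573367408376e-05, 1.0948573367396707e-05]) mouth (np.float64(278.5490797546012), np.float64(202.94478527607362)) (np.float64(269.96485623003196), np.float64(240.05431309904154)) (array([ 0.52215575, -0.09714154,  0.06289476]), [0.0005921117411559439, 0.0005921117411559258]) need [  0.17277212  -3.75325047 -28.93974408]
```

Two mouth estimates differ by 1.6 mm in y, because the gripper's shadow affects the second. As a check I'll use the centre of the block's top face from the unshadowed first images.

```bash
python3 - <<'E'
from h import *
import pickle
cs=pickle.load(open('c0.pkl','rb'))
for n,x0,y0,x1,y1,th in(('scene',255,185,305,235,225),('side',240,220,300,275,205)):
    c=cs[n];f=c['frame'][y0:y1,x0:x1];g=cv2.GaussianBlur(cv2.cvtColor(f,cv2.COLOR_RGB2GRAY),(0,0),.7)
    for t in(th-15,th,th+15):
        m=cv2.morphologyEx((g>t).astype(np.uint8),cv2.MORPH_CLOSE,np.ones((9,9)))
        k=max(cv2.findContours(m,0,1)[0],key=cv2.contourArea)
        W=np.array([onz(c,u+x0,v+y0,.063)[:2] for u,v in k[:,0]],np.float32)
        r=cv2.minAreaRect(W*1000);print(n,t,np.round(r[0],1),np.round(r[1],1),round(r[2],1))
    # finer mouth: threshold contour
    cx,cy=(279,203) if n=='scene' else (269,240)
    print(cv2.cvtColor(c['frame'],cv2.COLOR_RGB2GRAY)[cy-5:cy+6,cx-7:cx+8])
E
```

```text
scene 210 [521.4 -95.8] [65.3 63.9] 69.4
scene 225 [521.3 -95.7] [62.5 61.1] 69.5
scene 240 [521.2 -95.9] [59.  58.5] 69.5
[[254 255 255 255 255 255 255 255 255 255 255 255 255 255 254]
 [255 255 255 255 255 255 255 255 255 255 255 255 255 255 255]
 [255 255 255 255 255 255 255 254 254 255 255 255 255 255 255]
 [255 255 255 255 254 253 251 249 249 252 254 255 255 255 255]
 [255 255 255 255 252 241 224 210 213 231 248 254 255 255 255]
 [255 255 255 254 245 214 179 173 178 201 238 253 255 255 255]
 [255 255 255 254 249 231 213 206 214 233 249 254 255 255 255]
 [255 255 255 255 254 252 249 248 250 253 254 255 255 255 255]
 [255 255 255 255 255 255 254 255 255 255 255 255 255 255 255]
 [255 255 255 255 255 255 255 255 255 255 255 255 255 255 255]
 [255 255 255 255 255 255 255 255 255 255 255 255 255 255 254]]
side 190 [521.3 -95.3] [60.6 60.6] 68.9
side 205 [521.3 -95.5] [58.4 59.1] 69.6
side 220 [521.4 -95.4] [56.3 57. ] 69.7
[[243 243 243 242 243 242 241 241 241 242 243 243 243 243 243]
 [244 242 242 239 236 233 231 228 230 235 239 241 243 243 243]
 [242 241 237 228 218 202 195 191 195 211 227 237 240 243 244]
 [243 239 230 204 172 155 145 141 149 168 198 226 238 242 243]
 [242 237 221 176 140 127 120 121 126 138 168 210 234 242 243]
 [241 237 218 173 139 125 124 127 127 134 159 205 233 242 244]
 [242 239 225 194 156 140 138 137 137 145 171 214 235 243 244]
 [241 241 235 221 196 176 165 161 161 177 202 229 240 243 243]
 [242 242 240 236 226 218 209 208 211 220 229 239 242 243 243]
 [242 242 242 241 239 236 235 233 237 238 240 242 244 244 244]
 [242 242 243 243 242 241 240 242 242 243 243 244 244 243 243]]
```

Block-centre check gives the mouth at (0.5213, -0.0956), and the block sides measure about 60 mm. The barb needs a shift of about (-0.5, -2.3) mm. I'll align, then lower to just inside the mouth.

Request:
arm_command:
  targets:
    - {"offset": [-0.06,0.23,0],"rot": [0,0,0],"gripper": 1}
    - {"offset": [-0.06,0.23,0],"rot": [0,0,0],"gripper": 1}
    - {"offset": [-0.06,0.23,0.5],"rot": [0,0,0],"gripper": 1}
    - {"offset": [-0.06,0.23,1],"rot": [0,0,0],"gripper": 1}
    - {"offset": [-0.06,0.23,1.5],"rot": [0,0,0],"gripper": 1}
    - {"offset": [-0.06,0.23,1.8],"rot": [0,0,0],"gripper": 1}
    - {"offset": [-0.06,0.23,2],"rot": [0,0,0],"gripper": 1}
    - {"offset": [-0.06,0.23,2],"rot": [0,0,0],"gripper": 1}

```text
time_s: 6.2
position: [0.5207, -0.0975, 0.1708]
tcp_rot: [[0.999, 0.054, -0.001], [0.054, -0.999, 0.0], [-0.001, -0.0, -1.0]]
force: [-0.3, 0.2, -1.1]
opening: 0.14
```

```bash
python3 -c "
from h import *
s=bot.read_state();print(s['position'],s['force'],s['moment'])
S=cap('scene');D=cap('side')
def cr(c,u,v): return cv2.resize(c['frame'][v-40:v+35,u-35:u+30,::-1],(390,450),interpolation=cv2.INTER_CUBIC)
cv2.imwrite('pics/in.png',np.hstack([cr(S,280,205),cr(D,268,240)]))
"
```

```text
[ 0.5207285  -0.09752622  0.17082475] [-0.28202072  0.20777374 -1.05282141] [-0.10814829  0.04720909 -0.00109543]
```

View pics/in.png

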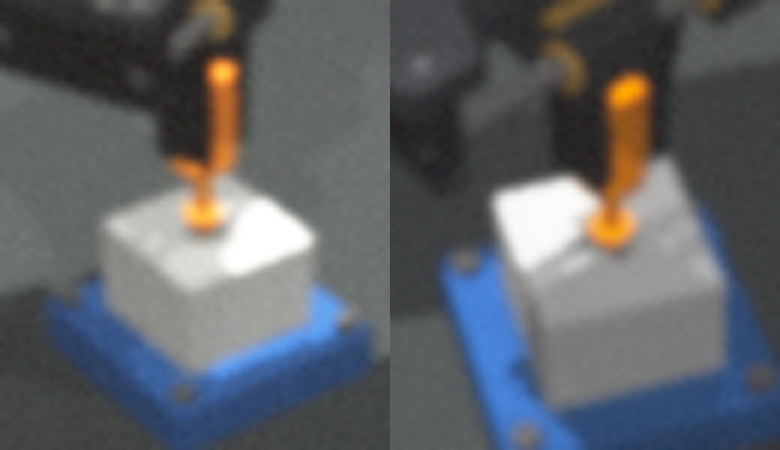

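The barb sits at the mouth in both views: scene about (278,206), side about (270,238). The pose reading is noisy by about 1 mm, so I'll average several readings and triangulate the barb again.

```bash
python3 - <<'E'
from h import *
P=[];B=[]
def barb(c,u,v):
    x0,x1,y0,y1=u-9,u+9,v-5,v+6
    f=c['frame'][y0:y1,x0:x1].astype(float);w=np.clip(f[...,0]-f[...,2]-60,0,None);Y,X=np.mgrid[y0:y1,x0:x1]
    return (w*X).sum()/w.sum(),(w*Y).sum()/w.sum()
for i in range(4):
    S=cap('scene');D=cap('side');P.append(bot.read_state()['position'])
    u=proj(S,np.array([.521,-.096,.07]));v=proj(D,np.array([.521,-.096,.07]))
    B.append(tri((S,*barb(S,*map(round,u))),(D,*barb(D,*map(round,v))))[0])
print(np.mean(P,0),np.std(P,0),np.mean(B,0),np.std(B,0))
E
```

```text
[ 0.5210029  -0.09760049  0.17140733] [3.61493931e-05 1.81429204e-05 3.25604690e-05] [ 0.52160156 -0.09756396  0.07261587] [4.84241760e-05 1.98650410e-05 3.13793576e-05]
```

Request:
arm_command:
  targets:
    - {"offset": [-0.02,-0.16,0],"rot": [0,0,0],"gripper": 1}
    - {"offset": [-0.02,-0.16,0],"rot": [0,0,0],"gripper": 1}
    - {"offset": [-0.02,-0.16,0],"rot": [0,0,0],"gripper": 1}
    - {"offset": [-0.02,-0.16,0],"rot": [0,0,0],"gripper": 1}
    - {"offset": [-0.02,-0.16,0.2],"rot": [0,0,0],"gripper": 1}
    - {"offset": [-0.02,-0.16,0.4],"rot": [0,0,0],"gripper": 1}
    - {"offset": [-0.02,-0.16,0.4],"rot": [0,0,0],"gripper": 1}
    - {"offset": [-0.02,-0.16,0.4],"rot": [0,0,0],"gripper": 1}

```text
time_s: 7.5
position: [0.5205, -0.096, 0.1671]
tcp_rot: [[0.999, 0.054, -0.0], [0.054, -0.999, 0.0], [-0.0, -0.0, -1.0]]
force: [-0.2, 0.3, -1.1]
opening: 0.136
```

Request:
arm_command:
  targets:
    - {"offset": [0,0,0.1],"rot": [0,0,0],"gripper": 1}
    - {"offset": [0,0,0.3],"rot": [0,0,0],"gripper": 1}
    - {"offset": [0,0,0.5],"rot": [0,0,0],"gripper": 1}
    - {"offset": [0,0,0.6],"rot": [0,0,0],"gripper": 1}
    - {"offset": [0,0,0.6],"rot": [0,0,0],"gripper": 1}
    - {"offset": [0,0,0.6],"rot": [0,0,0],"gripper": 1}

```text
time_s: 8.1
position: [0.5206, -0.096, 0.1612]
tcp_rot: [[0.999, 0.054, -0.0], [0.054, -0.999, 0.0], [-0.0, -0.0, -1.0]]
force: [-0.1, -0.3, -1.0]
opening: 0.136
```

No contact force so far and the tip is about 12 mm in. Continuing down.

Request:
arm_command:
  targets:
    - {"offset": [0,0,0.1],"rot": [0,0,0],"gripper": 1}
    - {"offset": [0,0,0.2],"rot": [0,0,0],"gripper": 1}
    - {"offset": [0,0,0.35],"rot": [0,0,0],"gripper": 1}
    - {"offset": [0,0,0.5],"rot": [0,0,0],"gripper": 1}
    - {"offset": [0,0,0.65],"rot": [0,0,0],"gripper": 1}
    - {"offset": [0,0,0.8],"rot": [0,0,0],"gripper": 1}
    - {"offset": [0,0,0.8],"rot": [0,0,0],"gripper": 1}

```text
time_s: 8.8
position: [0.5206, -0.096, 0.1532]
tcp_rot: [[0.999, 0.054, -0.0], [0.054, -0.999, 0.0], [-0.0, -0.0, -1.0]]
force: [0.9, 0.6, 0.8]
opening: 0.132
```

Request:
arm_command:
  targets:
    - {"offset": [0,0,0.15],"rot": [0,0,0],"gripper": 1}
    - {"offset": [0,0,0.3],"rot": [0,0,0],"gripper": 1}
    - {"offset": [0,0,0.45],"rot": [0,0,0],"gripper": 1}
    - {"offset": [0,0,0.6],"rot": [0,0,0],"gripper": 1}
    - {"offset": [0,0,0.75],"rot": [0,0,0],"gripper": 1}
    - {"offset": [0,0,0.9],"rot": [0,0,0],"gripper": 1}
    - {"offset": [0,0,0.9],"rot": [0,0,0],"gripper": 1}

```text
time_s: 9.5
position: [0.5203, -0.0959, 0.1437]
tcp_rot: [[0.999, 0.054, -0.001], [0.054, -0.999, 0.0], [-0.001, -0.001, -1.0]]
force: [-0.2, -0.5, -0.0]
opening: 0.134
```

Request:
arm_command:
  targets:
    - {"offset": [0,0,0.1],"rot": [0,0,0],"gripper": 1}
    - {"offset": [0,0,0.2],"rot": [0,0,0],"gripper": 1}
    - {"offset": [0,0,0.25],"rot": [0,0,0],"gripper": 1}
    - {"offset": [0,0,0.25],"rot": [0,0,0],"gripper": 1}

```text
time_s: 9.9
position: [0.5206, -0.096, 0.1417]
tcp_rot: [[0.999, 0.054, -0.0], [0.054, -0.999, 0.0], [-0.0, -0.0, -1.0]]
force: [0.5, 0.0, -0.0]
opening: 0.137
```

Request:
arm_command:
  targets:
    - {"offset": [0,0,0.05],"rot": [0,0,0],"gripper": 1}
    - {"offset": [0,0,0.1],"rot": [0,0,0],"gripper": 1}
    - {"offset": [0,0,0.1],"rot": [0,0,0],"gripper": 1}

```text
time_s: 10.2
position: [0.5206, -0.096, 0.1407]
tcp_rot: [[0.999, 0.054, -0.0], [0.054, -0.999, 0.0], [-0.0, -0.0, -1.0]]
force: [-0.0, 0.3, 0.3]
opening: 0.136
```

Request:
arm_command:
  targets:
    - {"offset": [0,0,0.05],"rot": [0,0,0],"gripper": 1}
    - {"offset": [0,0,0.1],"rot": [0,0,0],"gripper": 1}
    - {"offset": [0,0,0.1],"rot": [0,0,0],"gripper": 1}

```text
time_s: 10.5
position: [0.5207, -0.096, 0.1402]
tcp_rot: [[0.999, 0.054, 0.0], [0.054, -0.999, -0.0], [0.0, 0.0, -1.0]]
force: [0.2, -0.1, 4.6]
opening: 0.13
```

Request:
arm_command:
  targets:
    - {"offset": [0,0,0.05],"rot": [0,0,0],"gripper": 1}
    - {"offset": [0,0,0.1],"rot": [0,0,0],"gripper": 1}
    - {"offset": [0,0,0.1],"rot": [0,0,0],"gripper": 1}

```text
time_s: 10.8
position: [0.5208, -0.0961, 0.1399]
tcp_rot: [[0.999, 0.054, 0.001], [0.054, -0.999, -0.0], [0.001, 0.0, -1.0]]
force: [-1.8, 0.5, 10.4]
opening: 0.139
```

Contact with the stop comes at TCP 0.1403, where the geometry predicts it (0.1407). I'll press one step harder to rule out the jaws (10 N at most), then hold briefly.

Request:
arm_command:
  targets:
    - {"offset": [0,0,0.05],"rot": [0,0,0],"gripper": 1}
    - {"offset": [0,0,0.1],"rot": [0,0,0],"gripper": 1}
    - {"offset": [0,0,0.15],"rot": [0,0,0],"gripper": 1}
    - {"offset": [0,0,0.15],"rot": [0,0,0],"gripper": 1}
    - {"offset": [0,0,0.15],"rot": [0,0,0],"gripper": 1}
    - {"offset": [0,0,0.15],"rot": [0,0,0],"gripper": 1}

```text
time_s: 11.4
position: [0.5208, -0.0961, 0.1395]
tcp_rot: [[0.999, 0.054, 0.001], [0.054, -0.999, -0.001], [0.001, 0.001, -1.0]]
force: [-4.3, 1.4, 19.6]
opening: 0.136
```

```bash
python3 -c "
from h import *
s=bot.read_state();print(s['position'],s['force'],s['time_s'])
S=cap('scene');D=cap('side');
for i in range(3): cap('wrist');print(bot.read_state()['force'])
def cr(c,u,v): return cv2.resize(c['frame'][v-40:v+35,u-35:u+30,::-1],(390,450),interpolation=cv2.INTER_CUBIC)
cv2.imwrite('pics/home.png',np.hstack([cr(S,280,205),cr(D,268,240)]))
print(proj(S,np.array([.5213,-.0956,.07])),proj(D,np.array([.5213,-.0956,.07])),proj(S,np.array([.5213,-.0956,.107])))
"
```

```text
[ 0.52082247 -0.09605444  0.13951973] [-4.3030867  1.4124691 19.5635399] 11.4
[-3.17309426  1.15752201 19.04972645]
[-3.32973565  0.78951086 18.7042974 ]
[-3.4478138   1.87047942 18.34311821]
(np.float64(279.0088915697498), np.float64(200.53885491701448)) (np.float64(268.77047578320946), np.float64(237.2277956025412)) (np.float64(278.8092133500417), np.float64(187.21181649787363))
```

View pics/home.png

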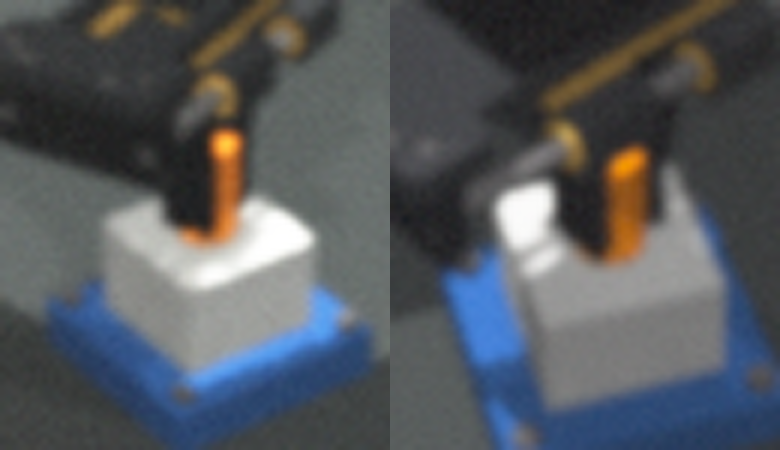

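The clip is home: its flange sits just above the block (scene ~(279,200), side ~(270,239)), and the socket bears 19 N of push without giving. Now I'll ease off and lift slowly to find the catch.

Request:
arm_command:
  targets:
    - {"offset": [0,0,-0.05],"rot": [0,0,0],"gripper": 1}
    - {"offset": [0,0,-0.1],"rot": [0,0,0],"gripper": 1}
    - {"offset": [0,0,-0.15],"rot": [0,0,0],"gripper": 1}
    - {"offset": [0,0,-0.2],"rot": [0,0,0],"gripper": 1}
    - {"offset": [0,0,-0.25],"rot": [0,0,0],"gripper": 1}
    - {"offset": [0,0,-0.3],"rot": [0,0,0],"gripper": 1}
    - {"offset": [0,0,-0.35],"rot": [0,0,0],"gripper": 1}
    - {"offset": [0,0,-0.35],"rot": [0,0,0],"gripper": 1}

```text
time_s: 12.45
position: [0.5206, -0.096, 0.1404]
tcp_rot: [[0.999, 0.054, -0.0], [0.054, -0.999, 0.0], [-0.0, -0.0, -1.0]]
force: [-0.1, 0.2, -0.7]
opening: 0.136
```

Request:
arm_command:
  targets:
    - {"offset": [0,0,-0.04],"rot": [0,0,0],"gripper": 1}
    - {"offset": [0,0,-0.08],"rot": [0,0,0],"gripper": 1}
    - {"offset": [0,0,-0.12],"rot": [0,0,0],"gripper": 1}
    - {"offset": [0,0,-0.16],"rot": [0,0,0],"gripper": 1}
    - {"offset": [0,0,-0.2],"rot": [0,0,0],"gripper": 1}
    - {"offset": [0,0,-0.2],"rot": [0,0,0],"gripper": 1}

```text
time_s: 13.05
position: [0.5207, -0.096, 0.1428]
tcp_rot: [[0.999, 0.054, 0.0], [0.054, -0.999, -0.0], [0.0, 0.0, -1.0]]
force: [-0.2, -0.2, -0.2]
opening: 0.135
```

Request:
arm_command:
  targets:
    - {"offset": [0,0,-0.04],"rot": [0,0,0],"gripper": 1}
    - {"offset": [0,0,-0.08],"rot": [0,0,0],"gripper": 1}
    - {"offset": [0,0,-0.12],"rot": [0,0,0],"gripper": 1}
    - {"offset": [0,0,-0.16],"rot": [0,0,0],"gripper": 1}
    - {"offset": [0,0,-0.2],"rot": [0,0,0],"gripper": 1}
    - {"offset": [0,0,-0.2],"rot": [0,0,0],"gripper": 1}

```text
time_s: 13.65
position: [0.5206, -0.096, 0.1447]
tcp_rot: [[0.999, 0.054, -0.0], [0.054, -0.999, -0.0], [-0.0, 0.0, -1.0]]
force: [0.6, -0.8, -1.7]
opening: 0.135
```

Request:
arm_command:
  targets:
    - {"offset": [0,0,-0.04],"rot": [0,0,0],"gripper": 1}
    - {"offset": [0,0,-0.08],"rot": [0,0,0],"gripper": 1}
    - {"offset": [0,0,-0.12],"rot": [0,0,0],"gripper": 1}
    - {"offset": [0,0,-0.16],"rot": [0,0,0],"gripper": 1}
    - {"offset": [0,0,-0.2],"rot": [0,0,0],"gripper": 1}
    - {"offset": [0,0,-0.2],"rot": [0,0,0],"gripper": 1}

```text
time_s: 14.25
position: [0.5205, -0.096, 0.1461]
tcp_rot: [[0.999, 0.054, -0.001], [0.054, -0.999, 0.0], [-0.001, -0.0, -1.0]]
force: [1.5, -0.9, -13.0]
opening: 0.135
```

The jaws caught, with about 13 N of pull. Easing up to about 15 N and holding.

Request:
arm_command:
  targets:
    - {"offset": [0,0,-0.01],"rot": [0,0,0],"gripper": 1}
    - {"offset": [0,0,-0.02],"rot": [0,0,0],"gripper": 1}
    - {"offset": [0,0,-0.03],"rot": [0,0,0],"gripper": 1}
    - {"offset": [0,0,-0.04],"rot": [0,0,0],"gripper": 1}
    - {"offset": [0,0,-0.04],"rot": [0,0,0],"gripper": 1}

```text
time_s: 14.75
position: [0.5204, -0.0959, 0.1468]
tcp_rot: [[0.999, 0.054, -0.001], [0.054, -0.999, 0.0], [-0.001, -0.0, -1.0]]
force: [2.8, -0.2, -17.8]
opening: 0.137
```

```bash
python3 -c "
from h import *
F=[]
for i in range(6): cap('side');s=bot.read_state();F.append(s['force'][2])
print(np.round(F,2),s['position'],s['time_s'])"
```

```text
[-17.73 -17.3  -18.65 -18.24 -18.18 -18.65] [ 0.52042582 -0.09590961  0.14694297] 15.05
```

A bit high at 18 N, which is still under 20 N. Easing to about 15 N and holding for over a second.

Request:
arm_command:
  targets:
    - {"offset": [0,0,0.02],"rot": [0,0,0],"gripper": 1}
    - {"offset": [0,0,0.04],"rot": [0,0,0],"gripper": 1}
    - {"offset": [0,0,0.05],"rot": [0,0,0],"gripper": 1}
    - {"offset": [0,0,0.05],"rot": [0,0,0],"gripper": 1}

```text
time_s: 15.45
position: [0.5205, -0.0959, 0.1467]
tcp_rot: [[0.999, 0.054, -0.0], [0.054, -0.999, 0.0], [-0.0, -0.0, -1.0]]
force: [2.2, -0.3, -16.4]
opening: 0.135
```

```bash
python3 -c "
from h import *
F=[]
for i in range(16): cap('side');s=bot.read_state();F.append(s['force'][2])
print(np.round(F,2),np.round(s['position'],4),s['time_s'])"
```

```text
[-17.43 -17.15 -17.33 -17.42 -16.04 -17.15 -16.06 -16.41 -16.61 -16.7
 -16.92 -16.23 -16.19 -16.49 -17.11 -17.08] [ 0.5205 -0.0959  0.1466] 16.25
```

Request:
arm_command:
  targets:
    - {"offset": [0,0,0.02],"rot": [0,0,0],"gripper": 1}
    - {"offset": [0,0,0.04],"rot": [0,0,0],"gripper": 1}
    - {"offset": [0,0,0.04],"rot": [0,0,0],"gripper": 1}
    - {"offset": [0,0,0.04],"rot": [0,0,0],"gripper": 1}
    - {"offset": [0,0,0.04],"rot": [0,0,0],"gripper": 1}
    - {"offset": [0,0,0.04],"rot": [0,0,0],"gripper": 1}

```text
time_s: 16.85
position: [0.5206, -0.096, 0.1463]
tcp_rot: [[0.999, 0.054, -0.0], [0.054, -0.999, 0.0], [-0.0, -0.0, -1.0]]
force: [0.8, -0.8, -14.5]
opening: 0.136
```

```bash
python3 -c "
from h import *
F=[]
for i in range(14): cap('side');s=bot.read_state();F.append(s['force'][2])
print(np.round(F,2),np.round(s['position'],4),s['time_s'])"
```

```text
[-13.35 -13.18 -14.16 -14.27 -13.8  -13.97 -14.46 -12.74 -13.5  -12.51
 -14.71 -12.46 -13.03 -13.76] [ 0.5206 -0.096   0.1463] 17.55
```

Request:
arm_command:
  targets:
    - {"offset": [0,0,0.06],"rot": [0,0,0],"gripper": 1}
    - {"offset": [0,0,0.13],"rot": [0,0,0],"gripper": 1}
    - {"offset": [0,0,0.2],"rot": [0,0,0],"gripper": 1}
    - {"offset": [0,0,0.28],"rot": [0,0,0],"gripper": 1}
    - {"offset": [0,0,0.36],"rot": [0,0,0],"gripper": 1}
    - {"offset": [0,0,0.44],"rot": [0,0,0],"gripper": 1}
    - {"offset": [0,0,0.5],"rot": [0,0,0],"gripper": 1}
    - {"offset": [0,0,0.5],"rot": [0,0,0],"gripper": 1}

```text
time_s: 18.35
position: [0.5209, -0.0961, 0.1415]
tcp_rot: [[0.999, 0.054, 0.001], [0.054, -0.999, -0.0], [0.001, 0.0, -1.0]]
force: [-0.4, 0.4, -0.1]
opening: 0.133
```

Request:
arm_command:
  targets:
    - {"offset": [0,0,0],"rot": [0,0,0],"gripper": 1}
    - {"offset": [0,0,0],"rot": [0,0,0],"gripper": 0.75}
    - {"offset": [0,0,0],"rot": [0,0,0],"gripper": 0.6}
    - {"offset": [0,0,0],"rot": [0,0,0],"gripper": 0.5}
    - {"offset": [0,0,0],"rot": [0,0,0],"gripper": 0.5}
    - {"offset": [0,0,0],"rot": [0,0,0],"gripper": 0.5}

```text
time_s: 18.95
position: [0.5207, -0.096, 0.1413]
tcp_rot: [[0.999, 0.054, 0.0], [0.054, -0.999, -0.0], [0.0, 0.0, -1.0]]
force: [0.3, -0.1, -0.7]
opening: 0.468
```

Released. Backing up straight and clear.

Request:
arm_command:
  targets:
    - {"offset": [0,0,-0.5],"rot": [0,0,0],"gripper": 0.5}
    - {"offset": [0,0,-2],"rot": [0,0,0],"gripper": 0.5}
    - {"offset": [0,0,-4.5],"rot": [0,0,0],"gripper": 0.5}
    - {"offset": [0,0,-7.5],"rot": [0,0,0],"gripper": 0.5}
    - {"offset": [0,0,-11],"rot": [0,0,0],"gripper": 0.5}
    - {"offset": [0,0,-14],"rot": [0,0,0],"gripper": 0.5}
    - {"offset": [0,0,-15],"rot": [0,0,0],"gripper": 0.5}
    - {"offset": [0,0,-15],"rot": [0,0,0],"gripper": 0.5}

```text
time_s: 19.75
position: [0.5212, -0.0962, 0.2928]
tcp_rot: [[0.999, 0.054, 0.004], [0.054, -0.999, -0.001], [0.004, 0.002, -1.0]]
force: [-0.0, -0.0, -1.2]
opening: 0.5
```

```bash
python3 - <<'E'
from h import *
s=bot.read_state();S=cap('scene');D=cap('side');print(s['position'],s['force'],s['time_s'])
def cr(c,u,v): return cv2.resize(c['frame'][v-40:v+35,u-35:u+30,::-1],(390,450),interpolation=cv2.INTER_CUBIC)
cv2.imwrite('pics/end.png',np.hstack([cr(S,280,205),cr(D,268,240)]))
o=[]
for c,u,v in((S,279,192),(D,269,228)):
    h=cv2.cvtColor(c['frame'],cv2.COLOR_RGB2HSV);m=((h[...,0]>5)&(h[...,0]<30)&(h[...,1]>140)&(h[...,2]>90))
    Y,X=np.nonzero(m[v-22:v+20,u-14:u+15]);o.append((c,X.mean()+u-14,Y.mean()+v-22))
print([x[1:] for x in o],tri(*o))
E
```

```text
[ 0.52120589 -0.09617269  0.2928145 ] [-0.00998759 -0.00887005 -1.20614457] 19.75
[(np.float64(278.81081081081084), np.float64(194.25405405405405)), (np.float64(268.09638554216866), np.float64(230.51807228915663))] (array([ 0.52130388, -0.09511403,  0.08801248]), [0.0006584815932837158, 0.0006584815932836371])
```

View pics/end.png

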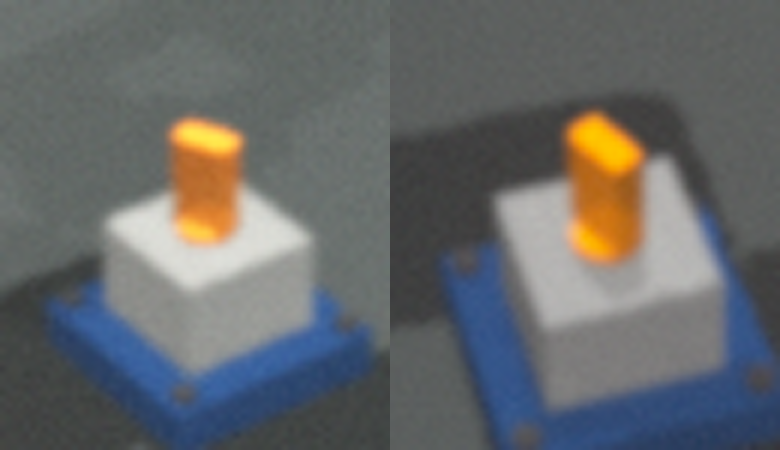

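The clip stands upright in the socket (tab at scene (279,194) and side (268,231)), its measured centre is over the mouth, and the gripper is clear. Handing in.

```bash
python3 -c "
from rig import ticket;print(ticket.hand_in())"
```

```text
the job is handed in; nothing more can be done
None
```

The clip is in the stand's socket, passed its pull test, and was released. I handed the job in at about 20 s, and the hand-in gives no verdict.

- **Pressing home:** I took the amber clip from the nest and pressed it down until it met a solid stop. Contact came at tool height 0.1403 m, against 0.1407 m predicted, and it bore about 19 N of push without giving.
- **Pull test:** The jaws caught after about 4 mm of free lift. The pull peaked at 18.7 N by the wrist reading, higher than I intended but below 20 N. I eased it to about 16.5 N for about 1 s, then to about 13.6 N (aiming for 15) for about 1 s, so no single hold sat at exactly 15 N.
- **Last check:** The final pictures show the clip upright in the socket, with its measured centre within 1 mm of the mouth's axis and the gripper clear above it.
- **Disagreements:** Just after moves, the position reading was off by 1–2 mm. A mouth measurement taken in the gripper's shadow was also 1.6 mm off, so I used the block-centre check instead.
- **Not checked:** I did not re-measure the bung, scraper and pin vise at the end. Nothing in the path or the forces suggested they were touched.

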